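Slide a culture dish under the low reading bridge

ROBOT

A 6-joint arm with a two-finger parallel gripper is mounted at the origin on the work surface; the furniture and walls round the work are solid. World frame = base frame: x ahead of the robot, y to its left, z up, the work surface at z = 0. Lengths are in mm, angles in rad, forces in N, time in s.
With the tool pointing down it reaches from about 300 to 850 mm from the base axis. Payload 4.2 kg.
Tool frame: the origin (TCP) lies midway between the tips of the shut fingers; the grasp point (between the pads) lies 19 mm behind it; y points along the fingers, z is the direction in which the jaws open and shut, and the axes are right-handed (so a half turn about y gives the same grasp; the last joint's range is limited). The gripper opens to 91 mm and grips with 3 to 60 N. Pads are 32 mm wide; open, the fingers measure 118 mm over their backs; the gripper's body (76 mm by 178 mm) begins 60 mm behind the grasp point.
Start: joints at [1.224, 0.32, 1.565, -0, 1.257, -0.02], TCP at [184.586, 544.584, 213.976] pointing down, gripper open.
Joint ranges: [-3.11, 3.11], [-0.84, 2.01], [0.21, 2.61], [-1.34, 4.49], [0.05, 2.63], [-2.56, 2.56]. Speed limits (rad/s): [2.57, 2.57, 3.14, 3.14, 3.14, 3.14].

INTERFACE

Orientations are given as [roll, pitch, yaw] about the fixed x, y, z axes, in that order (R = Rz(yaw) Ry(pitch) Rx(roll)).
In Python, from rig import get_obs, get_image, calibration, job_done, boxes_of, trace, tip_of gives the robot as it stands.
- The arm moves only by the tool drive_tool, never from a script. Its argument "series" is one flat list of numbers, 7 for each row, row after row: the shift along the tool's x, y, z in m, then the turn, a rotation vector about the tool's x, y, z in rad, then the closure in counts, from 0 (fully open) to 255 (shut). A call has 1 to 20 rows; each row is the pose to reach, as a shift and turn from the pose commanded when the call began, along the tool's axes at that moment; what a row does not reach only later rows make up. A row lasts 1/8 s, in which the tool goes at most 62.5 mm and 10.7 degrees, less where a joint would pass 70% of its speed; a pose out of reach is approached as far as the arm can. A call with a gripper value outside its range is refused whole. The fingers move at their own pace and stop on an object; "squeeze" is the grip in N (left out, the last holds). Time passes only in rows, so rows that repeat a pose let the fingers close. It gives the time, the measured TCP pose, the force and the opening at its end, in the units of the state.
- get_obs(): the state, without advancing time (a new reading comes with each control period).
- get_image(name): name is "side" or "top" or "wrist"; returns the picture (384x512x3 uint8, red, green, blue); there is no depth.
- calibration(name): a dict with "fov_y" (degrees; the focal length in pixels is half the picture's height over the tangent of half this angle, whatever the lens; pixels are square), "cx", "cy" (the principal point, pixels), "rvec" (rotation vector, rad) and "tvec" (3), from world to camera coordinates, as OpenCV has them; the wrist camera has in their place "T_tool_cam" (4x4, takes a point from camera to tool coordinates, whose origin is the TCP and whose axes are the tool frame's). Camera axes: x right, y down, z forward; pixel columns grow to the right and rows downward; lengths in mm; the calibration is good to about 2 mm. A picture is of the moment at which its call begins: read the wrist's pose just before it. calibration takes no time and is no camera call.
- job_done(): hands the job in, once; it reports no verdict.
Trained networks look in the newest picture that a camera, given by its name, has taken for a name from the list of things; names that differ only in an ending like _2 or _b are one class to them, and where a whole thing is asked for, a point or a joint stands for the part that bears it (a point fixed in the world has none). Each returns a list of dicts, best first, with "confidence" (0 to 1); they miss things now and then, are a little off and sometimes report something else, mostly with a low value. They report only what shows in the picture. A call takes as long as a camera call.
- boxes_of(camera, name): "box" ([centre column, centre row, width, height] in pixels, round what is visible of it).
- trace(camera, name): "region" (384x512 bool, what is visible of it) and "box" ([centre column, centre row, width, height] in pixels, round what is visible of it).
- tip_of(camera, name): "centre" ([column, row] in pixels: a listed point, or the origin of a listed thing).
The state is a dict: "time_s": time; "q": joint angles; "dq": joint speeds; "joint_torque": joint torques, N m; "position": TCP position; "tcp_rot": TCP orientation; "wrist_force": force on the tool from outside, world axes, zero at the start; "ft_torque": the same for the moment, N m; "width": finger opening in mm.
Only numpy, scipy, OpenCV 4.12 (cv2) and the standard library are available. Lean on these libraries where they do the work, as an engineer would, in place of code of your own. Each camera call takes 0.05 s, during which the arm holds its last target. There are 200 camera calls.

TASK

Push the large filled culture dish across the worktop with the fingers, line it up with the open end of the dish reader, and slide it flat under the low bridge until it rests against the stop at the far end. Only push it: do not lift it or tip it. Leave the other things on the worktop where they are, and finish clear of everything.

Things in the scene. Friction and masses are not known exactly. Their poses are not given: they have to be found in the camera images.
- dish: the large round culture dish, clear plastic with a flat cream filling, loose on the worktop; 96 mm across (rim, from 5 to 17 mm up; foot 90 mm), 17 mm high, about 90 g; its flat top is closed, nothing enters it. Origin at the centre of its underside, z up; its yaw has no meaning.
- reader: the dish reader, fixed to the worktop: a U-shaped aluminium guide, open at one end, with a flat grey bridge across it. It has no floor: the dish slides on the worktop. Origin on the worktop under the middle of the bridge; +x is the way the dish goes in (open end to stop), y across, z up. A dish resting against the stop is centred on this origin and sticks out 24 mm before and behind the bridge.
- mouth (a point): centre of the reader's open end, on the worktop, 58 mm before the reader's origin (at its x = -58 mm); axes as the reader's. The two parallel cheeks, each 16 mm wide and 16 mm high with rounded free ends, start here and run to the stop; they are 108 mm apart inside.
- bridge (a point): middle of the bridge's underside, 23 mm above the worktop and the reader's origin; axes as the reader's. The bridge is 48 mm wide (reader x = -24 to +24 mm), spans 140 mm across; its top is 37 mm above the worktop, and a black lens barrel 34 mm across on its middle reaches 51 mm.
- stop (a point): middle of the rear stop's inner face, at reader x = +48 mm, 8 mm up; the stop is a straight bar 12 mm thick, 16 mm high, joining the cheeks at the far end; axes as the reader's
- small_dish: bystander: small empty shallow petri dish, 60 mm across, 12 mm high, loose, beside the reader; origin under its centre
- vial: bystander: capped sample vial, white cap, 25 mm across, 55 mm high, loose, near the far edge of the worktop; origin under its centre
- brass_weight: bystander: brass weight with a knob, 26 mm across, 42 mm high, loose, near the far edge of the worktop; origin under its centre
- small_beaker: bystander: small empty glass beaker, 45 mm across, 56 mm high, loose, left of the white socket block; origin under its centre

How it is judged:
By the outcome, as a careful person would: the job done as asked, in the order asked, and still so for the second after the job is handed in, with the robot touching nothing.
It also fails if it takes over 51 s, if anything falls off the work surface, if the arm or the gripper's body presses on something with over 40 N, if the wrist force passes 120 N, or if a joint passes its speed limit or range.

## Working session

There is one attempt and no reset: what is moved stays moved. The work goes in short steps, Python scripts to look and compute and a tool call to move; the robot and the scene stay as the last step left them, time stands still between calls to the robot, and variables do not carry over. Pictures are saved under pics/ and viewed, about 8 in all and at most 12, crops included, and the job is handed in when it is done.

Besides the shell and the picture viewer there is one more tool, called after "Request:" by a JSON object that holds its "method" and its "body", one argument or row to a line. drive_tool: Moves the arm, as the interface text tells. Its arguments: {"type":"object","properties":{"series":{"type":"array","items":{"type":"number"}},"squeeze":{"type":"number"}},"required":["series"]}

```bash
ls; mkdir -p pics; cat > h.py <<'E'
import numpy as np, cv2
from rig import *
from scipy.spatial.transform import Rotation as R
def cam(n):
    c=calibration(n); f=192/np.tan(np.radians(c['fov_y'])/2)
    K=np.array([[f,0,c['cx']],[0,f,c['cy']],[0,0,1]])
    return K,R.from_rotvec(np.ravel(c['rvec'])).as_matrix(),np.ravel(c['tvec'])
def ray(n,px,z):
    K,r,t=cam(n); d=r.T@np.linalg.inv(K)@np.array([px[0],px[1],1.]); o=-r.T@t
    return o+d*(z-o[2])/d[2]
def proj(n,P):
    K,r,t=cam(n); p=K@(r@np.atleast_2d(P).T+t[:,None]); return (p[:2]/p[2]).T
def save(n,f,im=None):
    im=get_image(n) if im is None else im
    cv2.imwrite('pics/'+f,im[...,::-1]); return im
E
python3 - <<'E'
from h import *
np.set_printoptions(precision=1,suppress=True)
o=get_obs(); print(o)
a=save('top','t0.png'); b=save('side','s0.png')
cv2.imwrite('pics/both.png',cv2.resize(np.vstack([a,b])[...,::-1],(450*512//512,600*450*2*384//(512*675)) if 0 else (400,600)))
for n in('top','side'):
    print(n,calibration(n),-cam(n)[1].T@cam(n)[2])
    for k,z in(('dish',0),('mouth',0),('reader',0),('bridge',23),('stop',8),('small_dish',0),('vial',0),('brass_weight',0),('small_beaker',0)):
        for d in tip_of(n,k)[:2]: print(n,k,d['confidence'],np.array(d['centre']),ray(n,d['centre'],z))
E
```

```text
pics
{'time_s': 0.0, 'q': array([ 1.2,  0.3,  1.6,  0. ,  1.3, -0. ]), 'dq': array([-0., -0.,  0.,  0., -0., -0.]), 'joint_torque': array([ -0. , -41.2, -23.2,   0.1,   0. ,  -0. ]), 'position': array([184.4, 544.1, 213.1]), 'tcp_rot': array([-1.6,  0. , -0.3]), 'wrist_force': array([ 0.3, -0. , -0.2]), 'ft_torque': array([ 0.,  0., -0.]), 'width': 91.11726240279094}
top {'fov_y': 50.339542232544495, 'cx': 266.65567932102437, 'cy': 190.92947961092187, 'rvec': array([ 2.2, -2.2,  0.1]), 'tvec': array([-116. ,  569.5,  939.4])} [ 503.  -108.2  977.5]
top dish 0.67 [268.7 189.4] [ 574.9 -119.6    0. ]
top reader 0.85 [349.6 182.2] [ 592.8 -314.2    0. ]
top bridge 0.84 [350.8 177.4] [ 602.  -312.3   23. ]
top stop 0.75 [366.8 174.9] [ 609.7 -353.9    8. ]
top small_dish 0.85 [353.5 233.2] [ 470.7 -322.1    0. ]
top vial 0.56 [290.9 139.6] [ 695.9 -173.1    0. ]
top brass_weight 0.7 [232.2 140.5] [693.2 -31.1   0. ]
top small_beaker 0.56 [173.6 254.1] [420.6 105.4   0. ]
side {'fov_y': 49.20826885110941, 'cx': 257.37529600018934, 'cy': 191.4512267118927, 'rvec': array([ 1.4,  1.9, -1. ]), 'tvec': array([ 258.5, -235.6, 1365.5])} [1303.   114.   525.6]
side dish 0.71 [244.5 206.4] [ 567.7 -131.8    0. ]
side mouth 0.97 [185.6 200.2] [ 582.2 -268.3    0. ]
side mouth 0.55 [357.6 184.7] [400.1 101.9   0. ]
side reader 0.73 [166.4 200.4] [ 595.5 -309.8    0. ]
side reader 0.44 [184.9 202.9] [ 592.9 -265.1    0. ]
side bridge 0.92 [163.  191.4] [ 595.2 -315.6   23. ]
side stop 0.91 [141.7 195.2] [ 602.9 -367.4    8. ]
side small_dish 0.77 [183.4 177.4] [ 489.  -317.2    0. ]
side vial 0.63 [200.8 235.7] [ 693.1 -183.9    0. ]
side brass_weight 0.48 [273.6 250.2] [694.7 -31.7   0. ]
side small_beaker 0.61 [145.  195.3] [ 590.2 -367.3    0. ]
side small_beaker 0.58 [357.  187.6] [414.2 101.7   0. ]
```

View pics/t0.png

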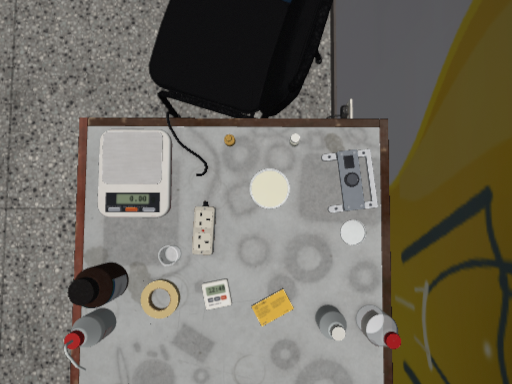

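View pics/s0.png

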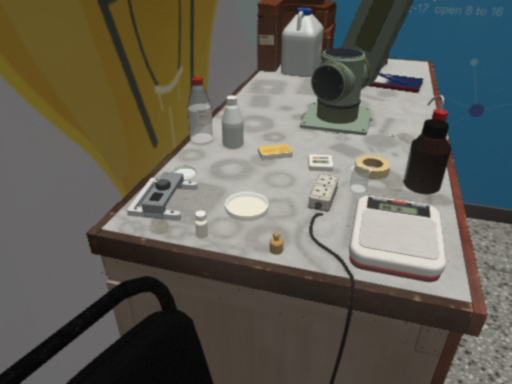

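The top view shows the dish at about (269,188). The reader is at about (350,180), with its open end to the left (towards the dish) and its stop at about (374,178). The small dish is at (353,232), and the arm is out of view. I'll refine the measurements.

```bash
python3 - <<'E'
from h import *
np.set_printoptions(precision=1,suppress=True)
im=get_image('top')
c=cv2.resize(im[140:225,245:395],None,fx=5,fy=5,interpolation=cv2.INTER_CUBIC)
save('','crop.png',c)
for n,k in(('top','dish'),('top','small_dish'),('top','reader'),('side','dish')):
    if n=='side': get_image('side')
    for d in trace(n,k)[:1]:
        m=d['region'].astype(np.uint8); cs=max(cv2.findContours(m,0,1)[0],key=len)
        P=np.array([ray(n,p,17 if 'dish'==k else 12)[:2] for p in cs[:,0]])
        print(n,k,d['confidence'],d['box'],cv2.minEnclosingCircle(P.astype(np.float32)),P.min(0),P.max(0),cv2.minAreaRect(P.astype(np.float32)))
E
```

```text
top dish 0.88 [267.2, 188.6, 41.0, 41.7] ((578.1157836914062, -120.66067504882812), 48.625465393066406) [ 532.1 -167.3] [624.4 -72.9] ((578.2705688476562, -120.15496826171875), (92.24857330322266, 94.38753509521484), 0.14318811893463135)
top small_dish 0.61 [354.5, 232.6, 23.7, 26.3] ((474.8124084472656, -318.1871337890625), 31.663225173950195) [ 445.8 -349.1] [ 504.5 -287.5] ((475.1375732421875, -318.3187255859375), (61.3668212890625, 58.78719711303711), 89.4151382446289)
top reader 0.94 [350.7, 182.6, 56.6, 60.0] ((597.4393310546875, -310.3868408203125), 87.28936767578125) [ 520.9 -376.1] [ 671.5 -244. ] ((596.3408813476562, -310.510009765625), (146.74655151367188, 118.53044128417969), 7.526303768157959)
side dish 0.55 [248.2, 206.8, 48.0, 28.5] ((590.4380493164062, -121.9851303100586), 60.711647033691406) [ 529.7 -171.5] [649.1 -69.6] ((590.9573364257812, -118.8877944946289), (118.60053253173828, 96.66667938232422), 16.668190002441406)
```

View pics/crop.png

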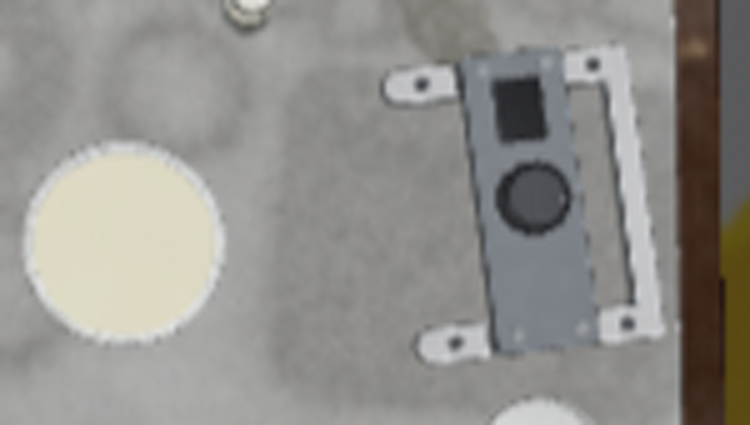

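The crop shows cheek tips at crop pixels (383,86) and (418,346), and rear outer corners at (627,47) and (663,335). I'll fit the reader's pose to these points plus the bridge corners.

```bash
python3 - <<'E'
from h import *
np.set_printoptions(precision=1,suppress=True)
from scipy.optimize import least_squares
px=np.array([(383,86),(418,346),(627,47),(663,335),(458,60),(563,48),(494,353),(598,343),(533,197)],float)/5+[245,140]-.4
M=np.array([(-58,62,10),(-58,-62,10),(60,70,16),(60,-70,16),(-24,70,37),(24,70,37),(-24,-70,37),(24,-70,37),(0,0,51)],float)
def W(p): return R.from_euler('z',p[2]).apply(M)+[p[0],p[1],0]
s=least_squares(lambda p:(proj('top',W(p))-px).ravel(),[595,-312,-1.4])
print(s.x,np.degrees(s.x[2]),s.fun.reshape(-1,2))
x,y,t=s.x; d=np.array([np.cos(t),np.sin(t)])
print('mouth',[x,y]-58*d)
D=np.array([578.2,-120.3])-[x,y]; print('dish in reader',D@d,D@[-d[1],d[0]])
c=calibration('wrist');print(c)
E
```

```text
[ 595.8 -308.4   -1.5] -83.75077594943338 [[-0.3  0.6]
 [-1.3  0.3]
 [ 0.  -0.5]
 [ 0.2  0.4]
 [ 0.4 -0.8]
 [-0.2 -0.6]
 [ 0.4  0.5]
 [ 0.2  0.2]
 [ 0.5 -0.1]]
mouth [ 589.4 -250.8]
dish in reader -188.9149209275167 3.024019213706115
{'fov_y': 64.22299482108836, 'cx': 250.35807122467216, 'cy': 196.78032116037812, 'T_tool_cam': array([[  -0. ,    1. ,    0.3,  -81.6],
       [   0. ,   -0.3,    1. , -170.1],
       [   1. ,    0. ,   -0. ,   -1.2],
       [   0. ,    0. ,    0. ,    1. ]])}
```

```bash
cat >> h.py <<'E'
RD=(595.8,-308.4,-1.462)
def w2r(P):
    t=RD[2]; D=np.asarray(P)[...,:2]-RD[:2]; return D@np.array([[np.cos(t),-np.sin(t)],[np.sin(t),np.cos(t)]])
def r2w(x,y): 
    t=RD[2]; return np.array(RD[:2])+[x*np.cos(t)-y*np.sin(t),x*np.sin(t)+y*np.cos(t)]
def goal(x,y,z):
    "shift in tool axes (m) and turn to reach reader-frame x,y, height z, yaw RD"
    o=get_obs(); T=R.from_euler('xyz',o['tcp_rot']); G=R.from_euler('xyz',[-np.pi/2,0,RD[2]])
    return T.inv().apply(np.r_[r2w(x,y),z]-o['position'])/1000,(T.inv()*G).as_rotvec(),o
E
python3 - <<'E'
from h import *
np.set_printoptions(precision=4,suppress=True)
s,t,o=goal(-275,3,330);print(s,t,r2w(-275,3),o['tcp_rot'])
E
```

```text
[ 0.55   -0.1161 -0.4252] [-0.0001  1.1352 -0.0001] [568.9223 -34.7002] [-1.5707  0.     -0.3268]
```

Request:
{"method": "drive_tool", "body": {
  "series": [0,-0.06,0,0,0,0,115,0,-0.116,0,0,0,0,115,0.042,-0.116,-0.033,0,0.087,0,115,0.085,-0.116,-0.065,0,0.175,0,115,0.127,-0.116,-0.098,0,0.262,0,115,0.169,-0.116,-0.131,0,0.349,0,115,0.212,-0.116,-0.164,0,0.436,0,115,0.254,-0.116,-0.196,0,0.524,0,115,0.296,-0.116,-0.229,0,0.611,0,115,0.338,-0.116,-0.262,0,0.698,0,115,0.381,-0.116,-0.294,0,0.786,0,115,0.423,-0.116,-0.327,0,0.873,0,115,0.465,-0.116,-0.36,0,0.96,0,115,0.508,-0.116,-0.392,0,1.048,0,115,0.55,-0.116,-0.425,0,1.135,0,115,0.55,-0.116,-0.425,0,1.135,0,115,0.55,-0.116,-0.425,0,1.135,0,115,0.55,-0.116,-0.425,0,1.135,0,115]
}}

```text
time_s: 3.55
position: [568.5, -33.5, 330.3]
tcp_rot: [-1.57, 0.0, -1.46]
wrist_force: [-0.2, -0.1, 0.4]
width: 50.0
```

```bash
cat >> h.py <<'E'
def wcam():
    o=get_obs(); c=calibration('wrist'); f=192/np.tan(np.radians(c['fov_y'])/2)
    T=np.eye(4); T[:3,:3]=R.from_euler('xyz',o['tcp_rot']).as_matrix(); T[:3,3]=o['position']
    return o,T@c['T_tool_cam'],f,c['cx'],c['cy']
def wray(w,px,z):
    o,T,f,cx,cy=w; d=T[:3,:3]@[(px[0]-cx)/f,(px[1]-cy)/f,1]; return T[:3,3]+d*(z-T[2,3])/d[2]
E
python3 - <<'E'
from h import *
np.set_printoptions(precision=3,suppress=True)
w=wcam(); print(w[0]['position'],w[0]['tcp_rot'],w[0]['width'],w[0]['time_s'])
save('wrist','w1.png')
for k,z in(('dish',0),('reader',0),('mouth',0),('bridge',23),('stop',8)):
    for d in tip_of('wrist',k)[:1]:
        P=wray(w,d['centre'],z);print(k,d['confidence'],d['centre'],P,w2r(P))
for d in trace('wrist','dish')[:1]:
    cs=max(cv2.findContours(d['region'].astype(np.uint8),0,1)[0],key=len)
    P=np.array([w2r(wray(w,p,17)) for p in cs[:,0]],np.float32);print(cv2.minEnclosingCircle(P),P.min(0),P.max(0))
E
```

```text
[568.494 -33.451 330.299] [-1.57  0.   -1.46] 50.01148114792098 3.55
dish 0.65 [249.7, 210.3] [ 576.822 -126.527    0.   ] [-182.858    0.882]
reader 0.67 [249.7, 301.7] [ 597.031 -309.154    0.   ] [0.883 1.142]
bridge 0.61 [248.9, 308.4] [ 595.371 -307.128   23.   ] [-1.311 -0.288]
stop 0.85 [249.6, 327.4] [ 602.546 -360.633    8.   ] [52.657  1.035]
((-187.58956909179688, 0.08724361658096313), 49.12547302246094) [-235.737  -45.67 ] [-140.289   46.835]
```

View pics/w1.png

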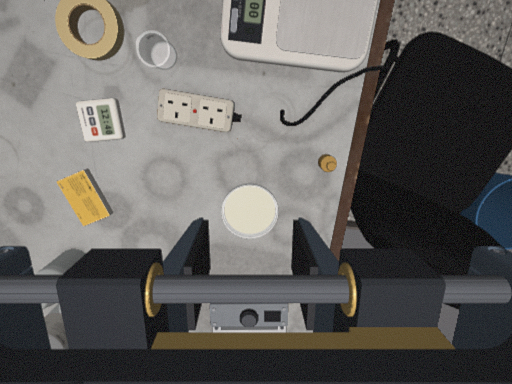

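The wrist view shows the dish at (250,211) and the bridge at (249,312), both centred between the fingers. It agrees with the top camera to about 2 mm. I'll lower behind the dish next.

Request:
{"method": "drive_tool", "body": {
  "series": [0,0.05,-0.001,0,0,0,115,0,0.11,-0.001,0,0,0,115,0,0.17,-0.001,0,0,0,115,0,0.225,-0.001,0,0,0,115,0,0.27,-0.001,0,0,0,115,0,0.295,-0.001,0,0,0,115,0,0.31,-0.001,0,0,0,115,0,0.317,-0.001,0,0,0,115,0,0.321,-0.001,0,0,0,115,0,0.321,-0.001,0,0,0,115]
}}

```text
time_s: 5.15
position: [568.5, -34.6, 9.5]
tcp_rot: [-1.57, -0.0, -1.462]
wrist_force: [0.9, 0.9, 0.8]
width: 50.3
```

```bash
python3 - <<'E'
from h import *
np.set_printoptions(precision=3,suppress=True)
o=get_obs(); print(o['position'],w2r(o['position']),o['tcp_rot'],o['wrist_force'],o['time_s'])
a=save('top','t1.png'); b=get_image('side')
save('','v1.png',np.hstack([cv2.resize(a[120:240,215:405],None,fx=2.2,fy=2.2),cv2.resize(b[140:260,130:300],None,fx=2.2,fy=2.2)]))
E
```

```text
[568.517 -34.606   9.549] [-275.138    2.607] [-1.57  -0.    -1.462] [0.899 0.942 0.767] 5.15
```

View pics/v1.png

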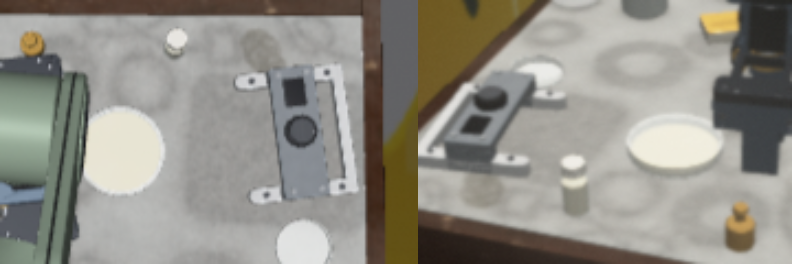

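The fingers are down behind the dish with a visible gap. I'll push up to just before the mouth, then check.

Request:
{"method": "drive_tool", "body": {
  "series": [0.01,0,0,0,0,0,115,0.018,0,0,0,0,0,115,0.024,0,0,0,0,0,115,0.03,0,0,0,0,0,115,0.036,0,0,0,0,0,115,0.043,0,0,0,0,0,115,0.05,0,0,0,0,0,115,0.058,0,-0.0005,0,0,0,115,0.066,0,-0.0005,0,0,0,115,0.074,0,-0.0005,0,0,0,115,0.082,0,-0.001,0,0,0,115,0.09,0,-0.001,0,0,0,115,0.096,0,-0.001,0,0,0,115,0.101,0,-0.0015,0,0,0,115,0.105,0,-0.0015,0,0,0,115,0.108,0,-0.0015,0,0,0,115,0.108,0,-0.0015,0,0,0,115]
}}

```text
time_s: 7.38
position: [578.4, -142.3, 8.9]
tcp_rot: [-1.571, -0.0, -1.462]
wrist_force: [0.1, -0.2, 0.1]
width: 49.8
```

```bash
cat > chk.py <<'E'
from h import *
import sys
np.set_printoptions(precision=2,suppress=True)
o=get_obs(); print(o['position'],w2r(o['position']),o['tcp_rot'],o['wrist_force'],o['time_s'])
a=get_image('top'); b=get_image('side')
print([(d['confidence'],w2r(ray('side',d['centre'],0))) for d in tip_of('side','dish')[:1]])
print([(d['confidence'],w2r(ray('top',d['centre'],0))) for d in tip_of('top','dish')[:1]])
for d in trace('top','dish')[:1]:
    cs=max(cv2.findContours(d['region'].astype(np.uint8),0,1)[0],key=len)
    P=np.array([w2r(ray('top',p,17)) for p in cs[:,0]],np.float32);print(d['confidence'],cv2.minEnclosingCircle(P),P.min(0),P.max(0))
save('',sys.argv[1],np.hstack([cv2.resize(a[120:240,245:395],None,fx=2.6,fy=2.6),cv2.resize(b[140:260,130:280],None,fx=2.6,fy=2.6)]))
E
python3 chk.py v2.png
```

```text
[ 578.37 -142.34    8.94] [-166.97    0.71] [-1.57 -0.   -1.46] [ 0.14 -0.23  0.1 ] 7.375
[(0.56, array([-107.89,   -2.66]))]
[]
```

View pics/v2.png

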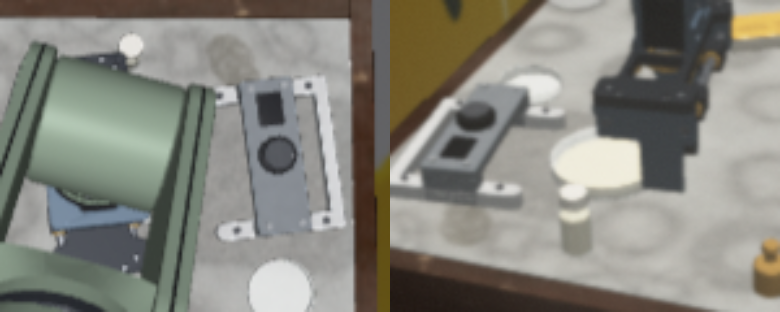

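The dish sits in the cradle just before the mouth, at about x=-109 and centred to within about 1 mm. The fingers and gripper body clear the bridge. I'll push it in slowly.

Request:
{"method": "drive_tool", "body": {
  "series": [0.004,0,0,0,0,0,115,0.01,0,0,0,0,0,115,0.017,0,0,0,0,0,115,0.024,0,0,0,0,0,115,0.031,0,0,0,0,0,115,0.038,0,0,0,0,0,115,0.045,0,0,0,0,0,115,0.052,0,0,0,0,0,115,0.059,0,0,0,0,0,115,0.066,0,0,0,0,0,115,0.073,0,0,0,0,0,115,0.08,0,0,0,0,0,115,0.086,0,0,0,0,0,115,0.091,0,0,0,0,0,115,0.095,0,0,0,0,0,115,0.098,0,0,0,0,0,115,0.1,0,0,0,0,0,115,0.1,0,0,0,0,0,115]
}}

```text
time_s: 9.88
position: [589.3, -241.7, 8.9]
tcp_rot: [-1.571, -0.0, -1.462]
wrist_force: [-0.6, 0.0, -0.2]
width: 50.0
```

```bash
python3 chk.py v3.png
```

```text
[ 589.27 -241.68    8.94] [-67.03   0.75] [-1.57 -0.   -1.46] [-0.63  0.03 -0.19] 9.875
[(0.6, array([-7.06,  4.32]))]
[(0.24, array([-119.6 ,  106.38]))]
0.61 ((-116.53861999511719, 110.32437133789062), 16.05925178527832) [-130.22   94.91] [-104.95  125.99]
```

View pics/v3.png

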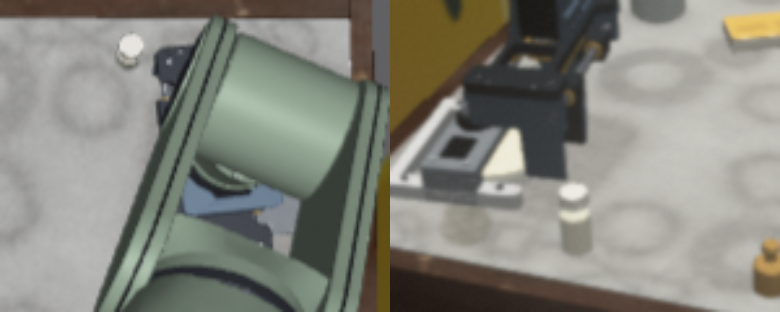

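The dish is under the bridge with about 10 mm left to go. I'll creep forward and watch the force.

Request:
{"method": "drive_tool", "body": {
  "series": [0.002,0,0,0,0,0,115,0.004,0,0,0,0,0,115,0.006,0,0,0,0,0,115,0.007,0,0,0,0,0,115,0.008,0,0,0,0,0,115,0.008,0,0,0,0,0,115]
}}

```text
time_s: 10.88
position: [590.1, -249.6, 8.9]
tcp_rot: [-1.571, -0.0, -1.462]
wrist_force: [-0.3, 0.4, 0.9]
width: 50.0
```

Request:
{"method": "drive_tool", "body": {
  "series": [0.001,0,0,0,0,0,115,0.001,0,0,0,0,0,115]
}}

```text
time_s: 11.12
position: [590.2, -250.5, 8.9]
tcp_rot: [-1.571, -0.0, -1.462]
wrist_force: [0.6, 0.5, 0.3]
width: 50.1
```

Request:
{"method": "drive_tool", "body": {
  "series": [0.001,0,0,0,0,0,115,0.001,0,0,0,0,0,115]
}}

```text
time_s: 11.38
position: [590.3, -251.5, 8.9]
tcp_rot: [-1.571, -0.0, -1.462]
wrist_force: [-0.3, 0.1, 0.5]
width: 50.5
```

Request:
{"method": "drive_tool", "body": {
  "series": [0.001,0,0,0,0,0,115,0.001,0,0,0,0,0,115]
}}

```text
time_s: 11.62
position: [590.4, -252.5, 8.9]
tcp_rot: [-1.571, -0.0, -1.462]
wrist_force: [-0.0, 0.4, -0.3]
width: 50.4
```

Request:
{"method": "drive_tool", "body": {
  "series": [0.001,0,0,0,0,0,115,0.001,0,0,0,0,0,115]
}}

```text
time_s: 11.88
position: [590.5, -253.5, 8.9]
tcp_rot: [-1.571, 0.0, -1.462]
wrist_force: [0.9, 0.2, 1.3]
width: 49.9
```

Request:
{"method": "drive_tool", "body": {
  "series": [0.001,0,0,0,0,0,115,0.001,0,0,0,0,0,115]
}}

```text
time_s: 12.12
position: [590.6, -254.5, 8.9]
tcp_rot: [-1.571, -0.0, -1.462]
wrist_force: [-0.3, 0.3, 0.2]
width: 50.2
```

Request:
{"method": "drive_tool", "body": {
  "series": [0.001,0,0,0,0,0,115,0.001,0,0,0,0,0,115]
}}

```text
time_s: 12.38
position: [590.7, -255.5, 8.9]
tcp_rot: [-1.571, -0.0, -1.462]
wrist_force: [-0.2, 1.3, -1.0]
width: 50.4
```

Request:
{"method": "drive_tool", "body": {
  "series": [0.001,0,0,0,0,0,115,0.001,0,0,0,0,0,115]
}}

```text
time_s: 12.62
position: [590.8, -256.3, 8.9]
tcp_rot: [-1.571, 0.0, -1.462]
wrist_force: [-0.5, 0.2, 0.4]
width: 50.1
```

```bash
python3 - <<'E'
from h import *
b=get_image('side'); save('','v4.png',cv2.resize(b[150:230,120:230],None,fx=7,fy=7,interpolation=cv2.INTER_CUBIC))
print(get_obs()['wrist_force'],get_obs()['joint_torque'])
E
```

```text
[-0.13931344  0.30645543  0.17810202] [-6.99897688e-01 -5.07944441e+01 -1.86365998e+01 -2.23310902e-01
 -1.35327950e-01  5.41849058e-04]
```

View pics/v4.png

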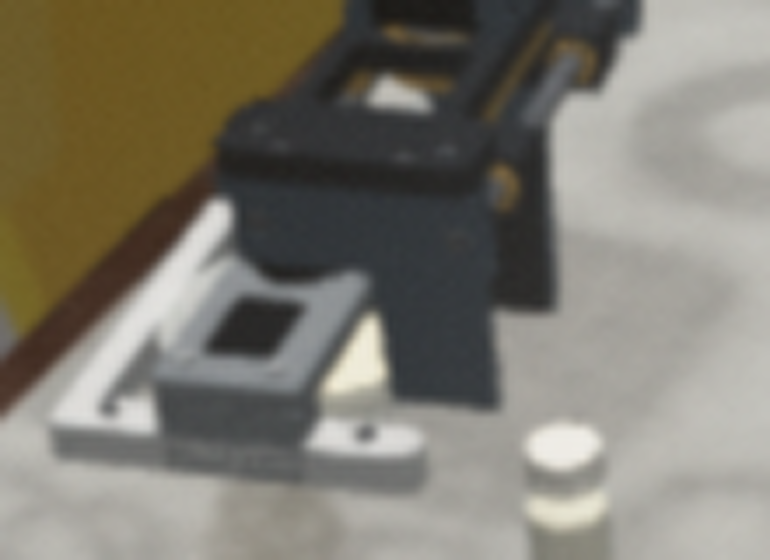

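Request:
{"method": "drive_tool", "body": {
  "series": [0.001,0,0,0,0,0,115,0.001,0,0,0,0,0,115]
}}

```text
time_s: 12.92
position: [590.8, -256.7, 8.9]
tcp_rot: [-1.571, 0.001, -1.462]
wrist_force: [-0.6, 4.3, 1.8]
width: 49.8
```

Request:
{"method": "drive_tool", "body": {
  "series": [0.001,0,0,0,0,0,115,0.001,0,0,0,0,0,115]
}}

```text
time_s: 13.18
position: [590.7, -256.9, 8.8]
tcp_rot: [-1.572, 0.003, -1.462]
wrist_force: [0.5, 6.2, 2.3]
width: 50.0
```

```bash
python3 - <<'E'
from h import *
f=[]
for i in range(6): f.append(get_obs()['wrist_force']); get_image('side')
o=get_obs();print(np.mean(f,0),o['position'],w2r(o['position']),o['time_s'])
print([(d['confidence'],w2r(ray('side',d['centre'],0))) for d in tip_of('side','dish')[:1]])
E
```

```text
[-0.02248612  6.72442355  2.0596912 ] [ 590.73201178 -256.89975614    8.84097751] [-51.74604084   0.55396657] 13.475
[(0.5, array([12.22087607, -9.91537352]))]
```

Contact is firm (6.7 N) and the tool has stalled. I'll back off straight, rise and inspect.

Request:
{"method": "drive_tool", "body": {
  "series": [-0.003,0,0,0,0,0,115,-0.01,0,0,0,0,0,115,-0.025,0,0,0,0,0,115,-0.05,0,0,0,0,0,115,-0.08,0,0,0,0,0,115,-0.11,0,0,0,0,0,115,-0.14,-0.02,0,0,0,0,115,-0.17,-0.06,0,0,0,0,115,-0.2,-0.12,0,0,0,0,115,-0.23,-0.18,0,0,0,0,115,-0.26,-0.23,0,0,0,0,115,-0.26,-0.28,0,0,0,0,115,-0.26,-0.3,0,0,0,0,115,-0.26,-0.3,0,0,0,0,115]
}}

```text
time_s: 15.28
position: [562.8, 1.3, 310.5]
tcp_rot: [-1.567, -0.0, -1.46]
wrist_force: [-0.6, 0.1, 0.1]
width: 50.4
```

```bash
python3 - <<'E'
from h import *
a=get_image('top'); b=get_image('side'); print(get_obs()['time_s'],get_obs()['position'])
for n in('top','side'):
    for d in tip_of(n,'dish')[:1]: print(n,d['confidence'],d['centre'],w2r(ray(n,d['centre'],0)))
f=lambda i:cv2.resize(i,(400,400),interpolation=cv2.INTER_CUBIC)
save('','v5.png',np.hstack([f(a[145:220,310:385]),f(b[160:235,130:205])]))
E
```

```text
15.375 [561.77142188   0.71416836 307.61015196]
top 0.75 [348.0, 180.9] [ 1.96962486 -0.10946918]
side 0.85 [164.2, 200.8] [5.71398686 2.06867676]
```

View pics/v5.png

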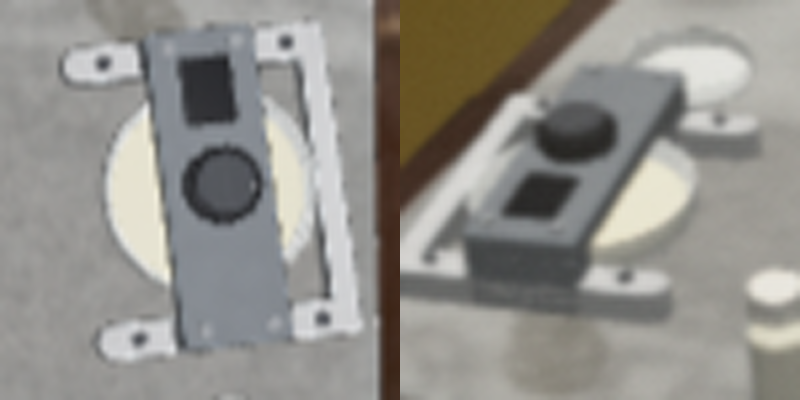

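The dish lies centred under the bridge, with its rim next to the stop. I'll rectify the top view at rim height to check the gap.

```bash
python3 - <<'E'
from h import *
a=np.mean([get_image('top').astype(np.float32) for _ in range(4)],0).astype(np.uint8)
# rectified at z=16: columns reader x -80..80, rows reader y 80..-80, 3.5 px/mm
X,Y=np.meshgrid(np.arange(-80,80,1/3.5),np.arange(80,-80,-1/3.5))
t=RD[2]; P=np.stack([RD[0]+X*np.cos(t)-Y*np.sin(t),RD[1]+X*np.sin(t)+Y*np.cos(t),0*X+16],-1).reshape(-1,3)
uv=proj('top',P).reshape(X.shape+(2,)).astype(np.float32)
r=cv2.remap(a,uv[...,0],uv[...,1],cv2.INTER_CUBIC)
for y in(0,): 
    row=int((80-y)*3.5); g=r[row-10:row+11].mean((0,2)); 
    for x in list(range(-68,-36,2))+list(range(26,70,2)): print(x,int(g[int((x+80)*3.5)]),end='; ')
save('','v6.png',r)
E
```

```text
-68 153; -66 153; -64 151; -62 151; -60 150; -58 149; -56 149; -54 151; -52 150; -50 148; -48 134; -46 149; -44 204; -42 218; -40 221; -38 221; 26 122; 28 142; 30 175; 32 215; 34 220; 36 220; 38 220; 40 218; 42 214; 44 210; 46 190; 48 206; 50 217; 52 211; 54 211; 56 212; 58 216; 60 177; 62 150; 64 146; 66 147; 68 149;
```

View pics/v6.png

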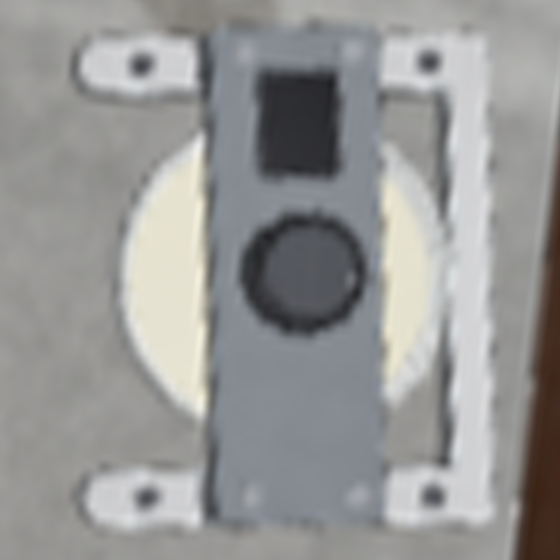

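```bash
python3 - <<'E'
from h import *
get_image('top');get_image('side')
for n in('top','side'):
    for k in('small_dish','vial','brass_weight','small_beaker'):
        print(n,k,[(d['confidence'],np.round(ray(n,d['centre'],0),0)) for d in tip_of(n,k)[:1]])
o=get_obs();print(o['time_s'],o['dq'],o['wrist_force'],o['position']); job_done()
E
```

```text
top small_dish [(0.67, array([ 473., -322.,    0.]))]
top vial [(0.7, array([ 695., -181.,    0.]))]
top brass_weight [(0.65, array([690., -33.,   0.]))]
top small_beaker []
side small_dish [(0.78, array([ 490., -321.,    0.]))]
side vial [(0.65, array([ 696., -177.,    0.]))]
side brass_weight [(0.5, array([688., -30.,   0.]))]
side small_beaker [(0.79, array([410.,  96.,   0.]))]
16.175 [-1.47111413e-03  9.07240526e-04  2.96029117e-04  4.60316310e-04
 -2.16004081e-05  5.21589960e-04] [ 1.0691731  -0.10251258 -0.6108778 ] [5.62759966e+02 1.19807586e-02 3.08975453e+02]
the job is handed in; nothing more can be done
```

The dish is in the reader, flat under the bridge and resting against the stop as far as I can measure. I pushed it with the two fingers held 50 mm apart as a cradle, then backed out straight and raised the arm clear. The job was handed in at 16.2 s.

**Contact with the stop:** The tool stalled at about 6.7 N. The straightened top view puts the dish centre within about 1–1.5 mm of the reader's origin, with its rim at the stop face. A thin dark line between rim and stop means I can't rule out a gap of up to 1 mm, though I take it for shading.

**Disagreements:**
- The side camera's network put the dish about 5.7 mm too far in, past where the stop would allow, so I discounted it.
- Contact came about 5 mm later than I had planned from the pad width. I put this down to narrower finger tips, because the dish's measured position agrees with a stop contact.

**Other things on the worktop:** The small dish, vial, brass weight and beaker were where they started, within the networks' scatter of about 8 mm. The top camera did not find the beaker in the last check, but the side camera did.

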